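# Move the charged battery pack from the charger to the cutting machine

### The arm

A 6-joint arm with a two-finger parallel gripper is mounted at the origin on a cart in front of the work surface, level with it; the furniture and walls round the work are solid. World frame = base frame: x ahead of the robot, y to its left, z up, the work surface at z = 0. Lengths are in m, angles in rad, forces in N, time in s.
With the tool pointing down it reaches from about 0.4 to 0.825 m from the base axis. Payload 7 kg.
Tool frame: the origin (TCP) lies midway between the tips of the shut fingers; the grasp point (between the pads) lies 19 mm behind it; z points along the fingers, y is the line along which they close (so a half turn about z gives the same grasp; the last joint's range is limited). The gripper opens to 88 mm and grips with 3 to 60 N. Pads are 19 mm wide; open, the fingers measure 130 mm over their backs; the gripper's body (78 mm by 193 mm) begins 47 mm behind the grasp point.
Start: joints at [1.496, 0.359, 0.012, 0, -1.224, -0.288], TCP at [0.24, 0.631, 0.227] pointing down, gripper open.
Joint ranges: [-3.07, 3.07], [-1.43, 2.12], [-1.02, 1.25], [-3.03, 1.67], [-3.05, -0], [-3.03, 3.03]. Speed limits (rad/s): [2.39, 2.39, 3.01, 3.14, 3.14, 3.14].

### API

Orientations are given as [roll, pitch, yaw] about the fixed x, y, z axes, in that order (R = Rz(yaw) Ry(pitch) Rx(roll)).
In Python, from station import get_state, grab_frame, calibration, job_done, boxes_of, regions_of, spot_point gives the robot as it stands. The module is installed in compiled form; this text tells all that it offers.
- The arm moves only by the tool arm_command, never from a script. Its argument "commands" is a list of rows, each an object of numbers: "tx", "ty", "tz": the shift along the tool's x, y, z each as a share of 25 cm, from -1 to 1; "twist": the turn about the tool's z as a share of 180 degrees, from -1 to 1. A call has exactly 8 rows; each row is the pose to reach, as a shift and turn from the pose commanded when the call began, along the tool's axes at that moment, turning the shorter way round; what a row does not reach only later rows make up. A row lasts 1/12 s, in which the tool goes at most 41.7 mm and 7.16 degrees, less where a joint would pass 70% of its speed; a pose out of reach is approached as far as the arm can. A call with a number of a shift or a turn outside -1 to 1 is refused whole. A call with a gripper value outside its range is refused whole. "claw" is the opening, from 0 (shut) to 1 (fully open), set as the call begins (left out, the last holds). The fingers move at their own pace and stop on an object; "grip_force" is the grip in N (left out, the last holds). Time passes only in rows, so rows that repeat a pose let the fingers close, or fill a call up. It gives the time, the measured TCP pose, the force, the opening and the grip force at its end, in the units of the state.
- get_state(): the state, without advancing time (a new reading comes with each control period).
- grab_frame(name): name is "side" or "top"; returns the picture (420x560x3 uint8, red, green, blue); there is no depth.
- calibration(name): a dict with "camera_matrix" (3x3 intrinsics, pixels), "extrinsics" (4x4, takes a point from camera to world coordinates). Camera axes: x right, y down, z forward; pixel columns grow to the right and rows downward; lengths in m; the calibration is good to about 2 mm. A picture is of the moment at which its call begins. calibration takes no time and is no camera call.
- job_done(): hands the job in; it is judged then, once.
Trained networks look in the newest picture that a camera, given by its name, has taken for a name from the list of things; names that differ only in an ending like _2 or _b are one class to them, and where a whole thing is asked for, a point or a joint stands for the part that bears it (a point fixed in the world has none). Each returns a list of dicts, best first, with "score" (0 to 1); they miss things now and then, are a little off and sometimes report something else, mostly with a low value. They report only what shows in the picture. A call takes as long as a camera call.
- boxes_of(query, camera): "rect" ([left, top, right, bottom] in pixels, round what is visible of it).
- regions_of(query, camera): "region" (420x560 bool, what is visible of it) and "rect" ([left, top, right, bottom] in pixels, round what is visible of it).
- spot_point(query, camera): "uv" ([column, row] in pixels: a listed point, or the origin of a listed thing).
The state is a dict: "t": time; "q": joint angles; "qd": joint speeds; "joint_efforts": joint torques, N m; "eef_pos": TCP position; "ee_rot": TCP orientation; "force": force on the tool from outside, world axes, zero at the start; "moment": the same for the moment, N m; "width": finger opening in m; "gripper_force": force on a finger pad.
Only numpy, scipy, OpenCV 4.12 (cv2) and the standard library are available. Lean on these libraries where they do the work, as an engineer would, in place of code of your own. Each camera call takes 0.05 s, during which the arm holds its last target. There are 200 camera calls.

### The job

The battery pack on the charger is full. Pinch its two orange side buttons together to free the catches, lift it off, set it down the right way up on the cutting machine's loading tray in front of the bay and let go of it; then slide it along the tray, brass contacts first, into the battery bay until it is fully home. Keep the pack upright and leave the craft things lying round about where they are.

Things in the scene. Friction and masses are not known exactly. Their poses are not given: they have to be found in the camera images.
- pack: Black battery pack, 110 x 50 x 38 mm (x, y, z), about 0.2 kg. Origin: centre of its underside. +x is the front end with four brass contacts (at x = +55), z up. It starts locked upright on the charger, its origin 20 mm above the charger's, same axes. It lifts straight up only while both side buttons are pressed in at least 4 mm. It slides on the tray with about 1 N.
- pinch (a point): Midway between the pack's two orange spring buttons, at x = +10, y = 0, z = 27 in the pack's frame, pack's axes. Each button is 26 mm long (x) and 18 mm high, on the left (+y) and right (-y) side; their faces are 62 mm apart at rest, 52 mm fully pressed. Pinched with about 20 N, the pack can be carried by them. Under each a steel catch tongue (pack z 3 to 9) moves along: 60 mm over both at rest.
- tab (a point): Middle of the pack's yellow pull tab, at x = -45, y = 0, z = 52 in the pack's frame, pack's axes. The tab stands on the rear of the pack's top: 18 mm long (x), 14 mm thick (y), from z = 38 to z = 65. Hold it here to slide the pack into the bay.
- button_left (a joint): Travel of the +y button, m: 0 out, 0.005 fully pressed. It springs back; 1.8 N at rest to 4.8 N fully pressed.
- button_right (a joint): The same for the -y button.
- charger: Grey charging dock, 150 x 110 mm, fixed to the table. Origin: under its centre on the table, z up; floor at z = 20. Two black ledges (x = -12 to 32, |y| = 26.5 to 47, top at z = 36) reach over the pack's catch tongues, just below the buttons. Low end stops, guides and ledges leave the pack about 1.5 mm of play.
- machine: Low white cutting machine, blue roof, 134 mm wide, x = 0 to 130, fixed to the table. Origin: on the table under the middle of the battery bay's mouth; +x points into the bay, z up. Its top is at z = 62 (72 over the black hood, x = 91 to 125). The bay is 74 mm wide, its floor at z = 6, ceiling at z = 54; the roof leaves no room for fingers on the buttons inside.
- bay_mouth (a point): Middle of the tray floor at the bay's mouth: 6 mm above the machine's origin, same axes. The grey loading tray runs level from x = -125 to the mouth and on into the bay; rails 9 mm high over its floor, from x = -116 to -16, stand 74 mm apart inside; two cheeks 30 mm high flare at the mouth, no narrower than the bay.
- bay_stop (a point): Hard stop at the end of the bay, on the floor's middle line, 70 mm inside the mouth, machine's axes. When the pack is home its front end touches it: the pack's origin is then 15 mm inside the mouth, the buttons are in the bay and the pull tab is outside.
- crochet_ball: White thread ball, 85 mm across, 79 mm high, loose on the table; origin under its centre. Leave it.
- washi_yellow: Yellow tape roll, 41 mm across, 15 mm high, loose on the table. Leave it.
- scissors_mint: Mint green craft scissors, 141 mm long, 10 mm high, loose on the table. Leave them.
- lizard_black: Black bead lizard, 162 mm long, 9 mm high, loose on the table. Leave it.

How it is judged:
On the way, in this order (a step that is already met when the one before it is completed fails the run):
1. both side buttons are pressed in together while the pack stands on the charger (value of joint each of button_left, button_right above 0.0035 m and distance between pack and charger below 0.03 m), for 0.1 s.
2. the pack lies upright on the loading tray in front of the bay, let go of (x of pack in the frame of bay_mouth between -0.14 and -0.01 m and y of pack in the frame of bay_mouth between -0.015 and 0.015 m and z of pack in the frame of bay_mouth below 0.006 m and angle between pack's own z axis and vertical below 0.1 rad and contact force between the fingers and pack below 0.1 N), for 0.2 s.
At the end, for the whole second after the job is handed in: The pack rests upright and still on the bay floor, front end within 5 mm of the bay's stop, within 12 mm of the bay's middle line and 0.12 rad of its direction (x of pack in the frame of bay_mouth between 0.01 and 0.02 m and y of pack in the frame of bay_mouth between -0.012 and 0.012 m and z of pack in the frame of bay_mouth between -0.004 and 0.006 m and angle between the x axis of pack and the x axis of machine, either way round below 0.12 rad and angle between pack's own z axis and vertical below 0.1 rad and linear speed of pack below 0.01 m/s); the robot touches nothing.
It fails at once if the pack is tipped over by more than 0.7 rad (angle between pack's own z axis and vertical above 0.7 rad).
It fails at once if a craft thing lying round about is shifted by more than 40 mm (distance of any of crochet_ball, washi_yellow, scissors_mint, lizard_black from where it was at the start of the episode above 0.04 m).
It also fails if it takes over 54 s, if anything falls off the work surface, if the arm or the gripper's body presses on something with over 40 N, if the wrist force passes 120 N, or if a joint passes its speed limit or range.

## Working session

There is one attempt and no reset: what is moved stays moved. The work goes in short steps, Python scripts to look and compute and a tool call to move; the robot and the scene stay as the last step left them, time stands still between calls to the robot, and variables do not carry over. Pictures are saved under pics/ and viewed, at most 10 in all, crops included, and the job is handed in when it is done.

Besides the shell and the picture viewer there is one more tool, called in YAML: its name, and indented under it one key for each argument. arm_command: Moves the arm, as the interface text tells. Shift numbers are shares of 25 cm and turn numbers shares of 180 degrees, none past 1 either way. Its arguments: {"type":"object","properties":{"commands":{"type":"array"},"claw":{"type":"number"},"grip_force":{"type":"number"}},"required":["commands"]}

```bash
mkdir -p pics
cat > h.py <<'E'
import numpy as np, cv2
from station import *
def proj(name,P):
    c=calibration(name);K=np.array(c["camera_matrix"]);E=np.linalg.inv(np.array(c["extrinsics"]))
    p=(E@np.r_[P,1])[:3];p=K@p;return p[:2]/p[2]
def ray(name,uv,z):
    c=calibration(name);K=np.array(c["camera_matrix"]);E=np.array(c["extrinsics"])
    d=E[:3,:3]@np.linalg.inv(K)@np.r_[uv,1];o=E[:3,3];return o+d*(z-o[2])/d[2]
E
python3 - <<'E'
from h import *
for n in("side","top"):
    im=grab_frame(n);cv2.imwrite(f"pics/a_{n}.png",im[:,:,::-1])
    print(n,np.round(np.array(calibration(n)["extrinsics"])[:3,3],3))
    for q,z in(("pack",.02),("pinch",.047),("tab",.072),("charger",0),("machine",0),("bay_mouth",.006),("bay_stop",.006),("crochet_ball",0),("washi_yellow",0),("scissors_mint",0),("lizard_black",0)):
        r=spot_point(q,n)
        print(q,[(np.round(a["uv"]),round(a["score"],2),np.round(ray(n,a["uv"],z)[:2],3)) for a in r[:2]])
s=get_state();print(s)
E
```

```text
side [0.44  0.805 0.513]
pack [(array([255., 196.]), 0.88, array([ 0.62 , -0.222]))]
pinch [(array([250., 187.]), 0.6, array([ 0.63 , -0.209])), (array([362., 242.]), 0.18, array([0.384, 0.012]))]
tab [(array([275., 175.]), 0.77, array([ 0.574, -0.227]))]
charger [(array([256., 204.]), 0.97, array([ 0.617, -0.221])), (array([274., 177.]), 0.6, array([ 0.597, -0.379]))]
machine [(array([251., 265.]), 0.71, array([0.588, 0.035]))]
bay_mouth [(array([248., 262.]), 0.79, array([0.592, 0.037]))]
bay_stop []
crochet_ball []
washi_yellow [(array([336., 310.]), 0.53, array([0.428, 0.154]))]
scissors_mint []
lizard_black [(array([360., 196.]), 0.9, array([ 0.375, -0.282]))]
top [ 0.441 -0.103  1.034]
pack [(array([321., 178.]), 0.62, array([ 0.618, -0.218])), (array([319., 179.]), 0.59, array([ 0.614, -0.214]))]
pinch [(array([323., 173.]), 0.7, array([ 0.626, -0.22 ])), (array([349., 279.]), 0.63, array([ 0.377, -0.274]))]
tab [(array([325., 195.]), 0.72, array([ 0.57 , -0.221]))]
charger [(array([317., 180.]), 0.61, array([ 0.615, -0.212]))]
machine [(array([215., 193.]), 0.78, array([0.588
[... 425 characters left out ...]
, 194.]), 0.23, array([ 0.581, -0.225]))]
{'t': 1.2, 'q': array([ 1.49609169e+00,  3.58581514e-01,  1.18943392e-02, -3.64173033e-05,
       -1.22409924e+00, -2.88110511e-01]), 'qd': array([-0.00028767, -0.00057287, -0.00112079,  0.00116074, -0.00062462,
       -0.00068548]), 'joint_efforts': array([ 4.70063515e-04, -5.82405710e+01,  2.93302613e+01,  7.00264961e+00,
        1.25381380e-02, -2.57265168e-05]), 'eef_pos': array([0.23955215, 0.63102909, 0.22656417]), 'ee_rot': array([ 3.14159242e+00,  3.56543222e-05, -3.62827522e-01]), 'force': array([-0.23010712,  0.53748458, -0.13275218]), 'moment': array([0.00904133, 0.00829746, 0.0112154 ]), 'gripper_force': 0.0, 'width': 0.08777594279994867}
```

Run:
```python
import cv2
a=cv2.imread("pics/a_top.png")[80:340,150:430];cv2.imwrite("pics/b.png",cv2.resize(a,None,fx=2.3,fy=2.3,interpolation=cv2.INTER_CUBIC))
```

```text
(no output)
```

View pics/b.png

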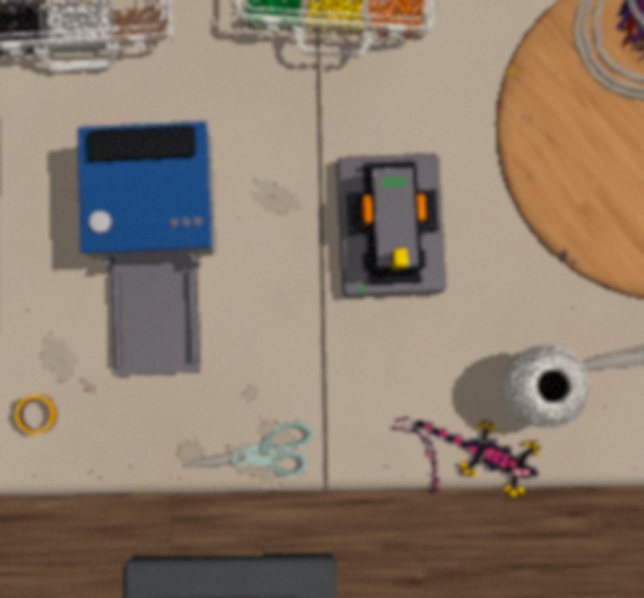

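View pics/a_side.png

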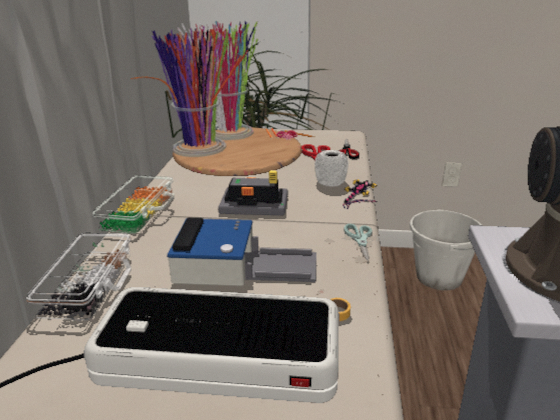

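The top view shows the machine (blue roof, crop ~(145,187)), its tray pointing to the robot, and the charger with the pack at crop ~(395,220). Both are nearly aligned with +x, and the contacts of the pack face +x.

Run:
```python
from h import *
im=cv2.imread("pics/a_top.png");hsv=cv2.cvtColor(im,cv2.COLOR_BGR2HSV)
def comps(lo,hi,box,z,mn=8):
    m=cv2.inRange(hsv,lo,hi);k=np.zeros_like(m);l,t,r,b=box;k[t:b,l:r]=m[t:b,l:r]
    n,L,S,C=cv2.connectedComponentsWithStats(k)
    out=[]
    for i in range(1,n):
        if S[i,4]>=mn: out.append((S[i,4],L==i)); print("  area",S[i,4],"c",C[i].round(1),ray("top",C[i],z)[:2].round(4))
    return out
def quad(mask,z):
    c=np.argwhere(mask)[:,::-1]
    w=np.array([ray("top",p,z)[:2] for p in c],np.float32)
    r=cv2.minAreaRect(w*1000);print("  rect",np.round(r[0],1),np.round(r[1],1),round(r[2],2))
print("orange");comps((5,150,120),(16,255,255),(290,130,350,210),.052)
print("yellow");comps((20,120,120),(35,255,255),(310,180,340,205),.085)
print("blue");o=comps((95,120,50),(125,255,255),(170,120,260,200),.062,100)
for a,m in o:quad(m,.062)
# tray / charger via regions
for q,z in(("charger",.02),("machine",.01)):
    r=regions_of(q,"top")
    if r: print(q,r[0]["score"],r[0]["rect"]);quad(r[0]["region"],z)
# edges: tray rails
g=cv2.cvtColor(im,cv2.COLOR_BGR2HSV)
for row in (200,210,220,230,236): print(row,im[row,194:242].sum(1)//3)
```

```text
orange
  area 42 c [309.5 170.5] [ 0.6304 -0.1882]
  area 43 c [332.6 169.4] [ 0.6322 -0.2426]
yellow
  area 52 c [323.9 191.5] [ 0.5753 -0.2167]
blue
  area 2302 c [213.1 165.8] [0.643 0.038]
  rect [653.1  40.1] [128.4 130.9] 1.99
charger 0.6 [295.1, 147.5, 343.7, 211.3]
  rect [ 621.6 -214.2] [152.7 111.7] 1.1
machine 0.86 [183.4, 134.1, 244.2, 243.2]Traceback (most recent call last):
  File "<stdin>", line 21, in <module>
  File "<stdin>", line 12, in quad
  File "h.py", line 7, in ray
    c=calibration(name);K=np.array(c["camera_matrix"]);E=np.array(c["extrinsics"])
ValueError: time passes only in moves, steps and waits
```

arm_command:
  commands:
    - {"tx": 0.88, "ty": 0.87}
    - {"tx": 0.88, "ty": 0.87}
    - {"tx": 0.88, "ty": 0.87}
    - {"tx": 0.88, "ty": 0.87}
    - {"tx": 0.88, "ty": 0.87}
    - {"tx": 0.88, "ty": 0.87}
    - {"tx": 0.88, "ty": 0.87}
    - {"tx": 0.88, "ty": 0.87}
  claw: 1
  grip_force: 25

```text
invalid input
```

arm_command:
  commands:
    - {"tx": 0.88, "ty": 0.87}
    - {"tx": 0.88, "ty": 0.87}
    - {"tx": 0.88, "ty": 0.87}
    - {"tx": 0.88, "ty": 0.87}
    - {"tx": 0.88, "ty": 0.87}
    - {"tx": 0.88, "ty": 0.87}
    - {"tx": 0.88, "ty": 0.87}
    - {"tx": 0.88, "ty": 0.87}

```text
invalid input
```

arm_command:
  commands:
    - {"tx": 0.88, "ty": 0.87, "twist": -0.124}
    - {"tx": 0.88, "ty": 0.87, "twist": -0.124}
    - {"tx": 0.88, "ty": 0.87, "twist": -0.124}
    - {"tx": 0.88, "ty": 0.87, "twist": -0.124}
    - {"tx": 0.88, "ty": 0.87, "twist": -0.124}
    - {"tx": 0.88, "ty": 0.87, "twist": -0.124}
    - {"tx": 0.88, "ty": 0.87, "twist": -0.124}
    - {"tx": 0.88, "ty": 0.87, "twist": -0.124}

```text
invalid input
```

```bash
cat >> h.py <<'E'
def go(P,yaw):
    s=get_state();p=s["eef_pos"];y=s["ee_rot"][2];d=np.array(P)-p
    w=(yaw-y+np.pi)%(2*np.pi)-np.pi
    print("t",round(s["t"],2),"at",p.round(4),"rot",s["ee_rot"].round(4),"F",s["force"].round(1),"w",round(s["width"],4),"gf",round(s["gripper_force"],1))
    print("tx %.3f ty %.3f tz %.3f twist %.4f"%((d[0]*np.cos(y)+d[1]*np.sin(y))/.25,(d[0]*np.sin(y)-d[1]*np.cos(y))/.25,-d[2]/.25,-w/np.pi))
E
python3 -c "
from h import *
go([.630,-.2155,.10],.026)"
```

```text
t 1.3 at [0.2395 0.631  0.2265] rot [ 3.1416 -0.     -0.3628] F [ 0.3  0.5 -0.7] w 0.0877 gf 0.0
tx 2.662 ty 2.612 tz 0.506 twist -0.1237
```

arm_command:
  commands:
    - {"tx": 0.88, "ty": 0.87, "tz": 0, "twist": 0}
    - {"tx": 0.88, "ty": 0.87, "tz": 0, "twist": 0}
    - {"tx": 0.88, "ty": 0.87, "tz": 0, "twist": 0}
    - {"tx": 0.88, "ty": 0.87, "tz": 0, "twist": 0}
    - {"tx": 0.88, "ty": 0.87, "tz": 0, "twist": 0}
    - {"tx": 0.88, "ty": 0.87, "tz": 0, "twist": 0}
    - {"tx": 0.88, "ty": 0.87, "tz": 0, "twist": 0}
    - {"tx": 0.88, "ty": 0.87, "tz": 0, "twist": 0}
  claw: 1
  grip_force: 25

```text
t: 1.97
eef_pos: [0.3688, 0.3457, 0.227]
ee_rot: [-3.141, 0.0, -0.364]
force: [-0.1, 0.4, 0.4]
width: 0.0876
gripper_force: 0.0
```

arm_command:
  commands:
    - {"tx": 0.88, "ty": 0.87, "tz": 0, "twist": 0}
    - {"tx": 0.88, "ty": 0.87, "tz": 0, "twist": 0}
    - {"tx": 0.88, "ty": 0.87, "tz": 0, "twist": 0}
    - {"tx": 0.88, "ty": 0.87, "tz": 0, "twist": 0}
    - {"tx": 0.88, "ty": 0.87, "tz": 0, "twist": 0}
    - {"tx": 0.88, "ty": 0.87, "tz": 0, "twist": 0}
    - {"tx": 0.88, "ty": 0.87, "tz": 0, "twist": 0}
    - {"tx": 0.88, "ty": 0.87, "tz": 0, "twist": 0}

```text
t: 2.63
eef_pos: [0.4975, 0.0647, 0.2268]
ee_rot: [3.141, -0.001, -0.365]
force: [-0.3, 1.0, -0.5]
width: 0.0877
gripper_force: 0.0
```

arm_command:
  commands:
    - {"tx": 0.88, "ty": 0.87, "tz": 0, "twist": -0.124}
    - {"tx": 0.88, "ty": 0.87, "tz": 0, "twist": -0.124}
    - {"tx": 0.88, "ty": 0.87, "tz": 0, "twist": -0.124}
    - {"tx": 0.88, "ty": 0.87, "tz": 0, "twist": -0.124}
    - {"tx": 0.88, "ty": 0.87, "tz": 0, "twist": -0.124}
    - {"tx": 0.88, "ty": 0.87, "tz": 0, "twist": -0.124}
    - {"tx": 0.88, "ty": 0.87, "tz": 0, "twist": -0.124}
    - {"tx": 0.88, "ty": 0.87, "tz": 0, "twist": -0.124}

```text
t: 3.3
eef_pos: [0.6257, -0.216, 0.2264]
ee_rot: [3.141, -0.0, 0.026]
force: [0.1, -0.1, -0.3]
width: 0.0879
gripper_force: 0.0
```

```bash
python3 -c "
from h import *
go([.630,-.2155,.10],.026)"
```

```text
t 3.3 at [ 0.6257 -0.216   0.2264] rot [ 3.1413 -0.      0.0261] F [ 0.1 -0.1 -0.3] w 0.0879 gf 0.0
tx 0.017 ty -0.002 tz 0.506 twist 0.0000
```

arm_command:
  commands:
    - {"tx": 0.017, "ty": -0.002, "tz": 0.5, "twist": 0}
    - {"tx": 0.017, "ty": -0.002, "tz": 0.5, "twist": 0}
    - {"tx": 0.017, "ty": -0.002, "tz": 0.5, "twist": 0}
    - {"tx": 0.017, "ty": -0.002, "tz": 0.5, "twist": 0}
    - {"tx": 0.017, "ty": -0.002, "tz": 0.5, "twist": 0}
    - {"tx": 0.017, "ty": -0.002, "tz": 0.5, "twist": 0}
    - {"tx": 0.017, "ty": -0.002, "tz": 0.5, "twist": 0}
    - {"tx": 0.017, "ty": -0.002, "tz": 0.5, "twist": 0}

```text
t: 3.97
eef_pos: [0.631, -0.2126, 0.1049]
ee_rot: [3.141, -0.005, 0.027]
force: [-0.0, 0.9, 0.3]
width: 0.0876
gripper_force: 0.0
```

```bash
python3 -c "
from h import *
go([.630,-.2155,.04],.026)
im=grab_frame('side')
for P in ([.63,-.1845,.047],[.575,-.217,.072],[.63,-.215,.1]): print(proj('side',P).round(1))
cv2.imwrite('pics/c.png',cv2.resize(im[110:230,180:320,::-1],None,fx=4,fy=4))"
```

```text
t 3.97 at [ 0.631  -0.2126  0.1049] rot [ 3.1409 -0.0049  0.0275] F [-0.   0.9  0.3] w 0.0876 gf 0.0
tx -0.004 ty 0.011 tz 0.259 twist 0.0005
[247.7 191.8]
[273.7 176.6]
[249.  164.7]
```

View pics/c.png

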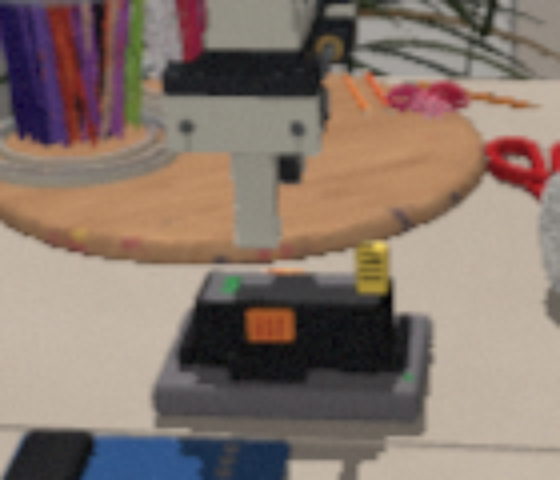

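The side view shows the near orange button at px (247.5,191), matching the prediction (247.7,191.8), and the finger is lined up above it.

arm_command:
  commands:
    - {"tx": 0, "ty": 0, "tz": 0.05, "twist": 0}
    - {"tx": 0, "ty": 0, "tz": 0.1, "twist": 0}
    - {"tx": 0, "ty": 0, "tz": 0.14, "twist": 0}
    - {"tx": 0, "ty": 0, "tz": 0.18, "twist": 0}
    - {"tx": 0, "ty": 0, "tz": 0.21, "twist": 0}
    - {"tx": 0, "ty": 0, "tz": 0.22, "twist": 0}
    - {"tx": 0, "ty": 0, "tz": 0.22, "twist": 0}
    - {"tx": 0, "ty": 0, "tz": 0.22, "twist": 0}

```text
t: 4.68
eef_pos: [0.6294, -0.2127, 0.0464]
ee_rot: [3.141, 0.0, 0.027]
force: [-0.3, -0.0, -0.2]
width: 0.0874
gripper_force: 0.0
```

```bash
python3 -c "
from h import *
go([.630,-.2155,.04],.026)"
```

```text
t 4.68 at [ 0.6294 -0.2127  0.0464] rot [3.1414e+00 3.0000e-04 2.6900e-02] F [-0.3 -0.  -0.2] w 0.0874 gf 0.0
tx 0.002 ty 0.011 tz 0.026 twist 0.0003
```

arm_command:
  commands:
    - {"tx": 0.002, "ty": 0.01, "tz": 0.012, "twist": 0}
    - {"tx": 0.002, "ty": 0.01, "tz": 0.024, "twist": 0}
    - {"tx": 0.002, "ty": 0.01, "tz": 0.024, "twist": 0}
    - {"tx": 0.002, "ty": 0.01, "tz": 0.024, "twist": 0}
    - {"tx": 0.002, "ty": 0.01, "tz": 0.024, "twist": 0}
    - {"tx": 0.002, "ty": 0.01, "tz": 0.024, "twist": 0}
    - {"tx": 0.002, "ty": 0.01, "tz": 0.024, "twist": 0}
    - {"tx": 0.002, "ty": 0.01, "tz": 0.024, "twist": 0}

```text
t: 5.35
eef_pos: [0.6299, -0.215, 0.0407]
ee_rot: [3.142, -0.0, 0.027]
force: [0.2, 0.1, 0.9]
width: 0.0877
gripper_force: 0.0
```

arm_command:
  commands:
    - {"tx": 0, "ty": 0, "tz": 0, "twist": 0}
    - {"tx": 0, "ty": 0, "tz": 0, "twist": 0}
    - {"tx": 0, "ty": 0, "tz": 0, "twist": 0}
    - {"tx": 0, "ty": 0, "tz": 0, "twist": 0}
    - {"tx": 0, "ty": 0, "tz": 0, "twist": 0}
    - {"tx": 0, "ty": 0, "tz": 0, "twist": 0}
    - {"tx": 0, "ty": 0, "tz": 0, "twist": 0}
    - {"tx": 0, "ty": 0, "tz": 0, "twist": 0}
  claw: 0
  grip_force: 22

```text
t: 6.02
eef_pos: [0.6298, -0.2151, 0.0406]
ee_rot: [-3.142, -0.0, 0.027]
force: [-0.5, 1.1, -0.6]
width: 0.0508
gripper_force: 22.0
```

arm_command:
  commands:
    - {"tx": 0, "ty": 0, "tz": -0.02, "twist": 0}
    - {"tx": 0, "ty": 0, "tz": -0.05, "twist": 0}
    - {"tx": 0, "ty": 0, "tz": -0.1, "twist": 0}
    - {"tx": 0, "ty": 0, "tz": -0.16, "twist": 0}
    - {"tx": 0, "ty": 0, "tz": -0.23, "twist": 0}
    - {"tx": 0, "ty": 0, "tz": -0.3, "twist": 0}
    - {"tx": 0, "ty": 0, "tz": -0.35, "twist": 0}
    - {"tx": 0, "ty": 0, "tz": -0.36, "twist": 0}

```text
t: 6.68
eef_pos: [0.6314, -0.2155, 0.1344]
ee_rot: [3.141, -0.005, 0.027]
force: [1.4, 0.4, -2.5]
width: 0.051
gripper_force: 22.0
```

```bash
python3 -c "
from h import *
m=np.array([.588,.038]);u=np.array([np.cos(.035),np.sin(.035)])
print(m-u*.06)
go([*(m-u*.06),.13],.035)
im=grab_frame('side');print([ (a['uv'],a['score']) for a in spot_point('pack','side')[:2]],proj('side',[.62,-.2155,.11]))
cv2.imwrite('pics/d.png',cv2.resize(im[90:230,180:320,::-1],None,fx=4,fy=4))"
```

```text
[0.52803675 0.03590043]
t 6.68 at [ 0.6314 -0.2155  0.1344] rot [ 3.1405 -0.005   0.0271] F [ 1.4  0.4 -2.5] w 0.051 gf 22.0
tx -0.386 ty -1.016 tz 0.018 twist -0.0025
[([250.5, 158.4], 0.76)] [253.27326952 160.53657422]
```

View pics/d.png

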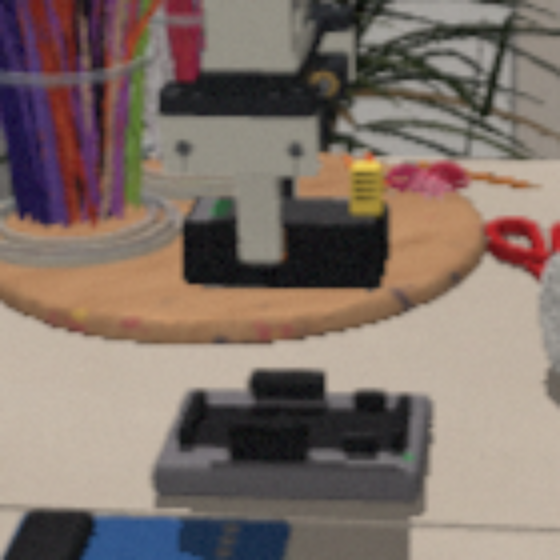

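The pack hangs level in the grip, clear of the charger.

arm_command:
  commands:
    - {"tx": -0.02, "ty": -0.02, "tz": 0, "twist": 0}
    - {"tx": -0.06, "ty": -0.07, "tz": 0, "twist": 0}
    - {"tx": -0.11, "ty": -0.15, "tz": 0, "twist": 0}
    - {"tx": -0.16, "ty": -0.24, "tz": 0, "twist": 0}
    - {"tx": -0.21, "ty": -0.34, "tz": 0, "twist": 0}
    - {"tx": -0.26, "ty": -0.44, "tz": 0, "twist": 0}
    - {"tx": -0.3, "ty": -0.54, "tz": 0, "twist": 0}
    - {"tx": -0.33, "ty": -0.64, "tz": 0, "twist": 0}

```text
t: 7.45
eef_pos: [0.5407, -0.0564, 0.1293]
ee_rot: [3.141, 0.003, 0.026]
force: [-0.3, 1.0, -2.0]
width: 0.0506
gripper_force: 22.0
```

arm_command:
  commands:
    - {"tx": -0.03, "ty": -0.1, "tz": 0, "twist": -0.001}
    - {"tx": -0.05, "ty": -0.19, "tz": 0, "twist": -0.002}
    - {"tx": -0.056, "ty": -0.27, "tz": 0, "twist": -0.0025}
    - {"tx": -0.056, "ty": -0.33, "tz": 0, "twist": -0.0025}
    - {"tx": -0.056, "ty": -0.36, "tz": 0, "twist": -0.0025}
    - {"tx": -0.056, "ty": -0.375, "tz": 0, "twist": -0.0025}
    - {"tx": -0.056, "ty": -0.375, "tz": 0, "twist": -0.0025}
    - {"tx": -0.056, "ty": -0.375, "tz": 0, "twist": -0.0025}

```text
t: 8.12
eef_pos: [0.5262, 0.0355, 0.1301]
ee_rot: [3.141, 0.001, 0.035]
force: [-0.1, -0.7, -2.0]
width: 0.0508
gripper_force: 22.0
```

```bash
python3 -c "
from h import *
go([.528,.036,.045],.035)
im=grab_frame('top');a=im[120:280,150:290,::-1]
print([ (a['uv'],a['score']) for a in spot_point('tab','top')[:2]])
# expected machine outline
m=np.array([.588,.038]);c,s=np.cos(.035),np.sin(.035)
def W(x,y,z):return [m[0]+c*x-s*y,m[1]+s*x+c*y,z]
b=cv2.resize(a,None,fx=4,fy=4).copy()
for P in [W(-116,-37,15),W(-116,37,15),W(-16,-37,15),W(-16,37,15),W(-125,-37,6),W(-125,37,6),W(0,67,62),W(0,-67,62)]:
    P=np.array(P)
for x,y,z in [(-116,-37,15),(-116,37,15),(-16,-37,15),(-16,37,15),(0,67,62),(0,-67,62),(130,67,62),(130,-67,62)]:
    u=(proj('top',W(x/1e3,y/1e3,z/1e3))-[150,120])*4+2
    cv2.circle(b,tuple(int(v) for v in u),3,(0,0,255),-1)
cv2.imwrite('pics/e.png',b[:600])"
```

```text
t 8.12 at [0.5262 0.0355 0.1301] rot [3.1412e+00 1.0000e-03 3.4600e-02] F [-0.1 -0.7 -2. ] w 0.0508 gf 22.0
tx 0.007 ty -0.002 tz 0.340 twist -0.0001
[([209.4, 238.5], 0.58)]
```

View pics/e.png

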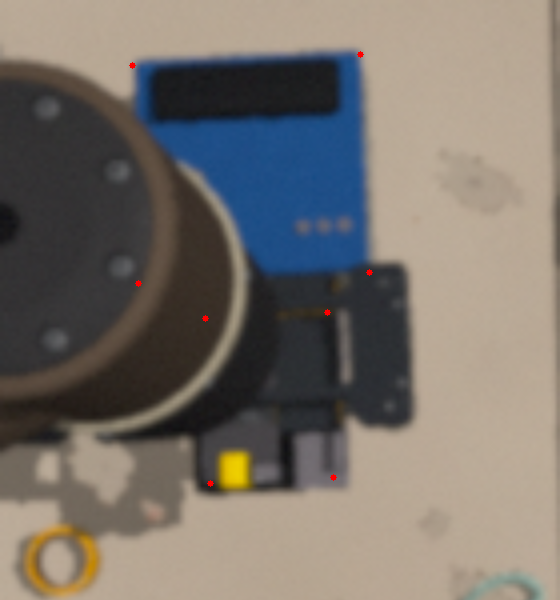

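Model dots agree with the blue roof corners (360,54), (370,272). The tray's middle line deserves one check in the first picture.

```bash
python3 -c "
from h import *
m=np.array([.588,.038]);c,s=np.cos(.035),np.sin(.035)
b=cv2.imread('pics/a_top.png');f=8
b=cv2.resize(b[180:250,185:250],None,fx=f,fy=f,interpolation=cv2.INTER_CUBIC)
for x,y,z in [(-125,0,6),(-116,-37,6),(-116,37,6),(-16,-37,15),(-16,37,15),(-116,-37,15),(-116,37,15),(0,67,62),(0,-67,62)]:
    P=[m[0]+(c*x-s*y)/1e3,m[1]+(s*x+c*y)/1e3,z/1e3]
    u=(proj('top',P)-[185,180]+.5)*f;cv2.circle(b,tuple(int(v) for v in u),3,(0,0,255),-1)
cv2.imwrite('pics/f.png',cv2.convertScaleAbs(b,alpha=1.6))"
```

```text
(no output)
```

View pics/f.png

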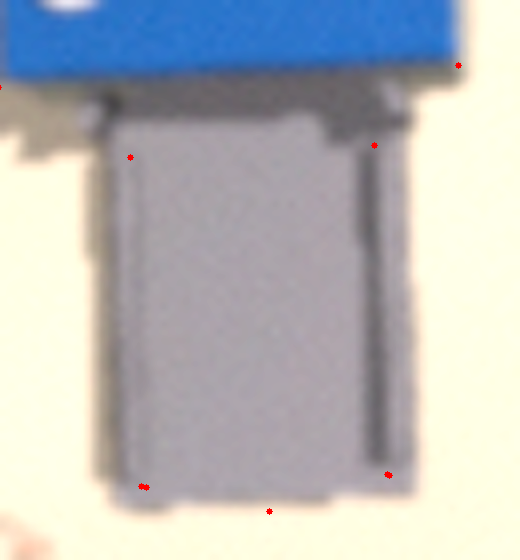

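arm_command:
  commands:
    - {"tx": 0.01, "ty": -0.002, "tz": 0.03, "twist": 0}
    - {"tx": 0.016, "ty": -0.002, "tz": 0.09, "twist": 0}
    - {"tx": 0.016, "ty": -0.002, "tz": 0.16, "twist": 0}
    - {"tx": 0.016, "ty": -0.002, "tz": 0.23, "twist": 0}
    - {"tx": 0.016, "ty": -0.002, "tz": 0.29, "twist": 0}
    - {"tx": 0.016, "ty": -0.002, "tz": 0.33, "twist": 0}
    - {"tx": 0.016, "ty": -0.002, "tz": 0.35, "twist": 0}
    - {"tx": 0.016, "ty": -0.002, "tz": 0.36, "twist": 0}

```text
t: 8.88
eef_pos: [0.5303, 0.0362, 0.0396]
ee_rot: [3.141, 0.001, 0.034]
force: [-0.1, 0.5, -2.5]
width: 0.051
gripper_force: 22.0
```

arm_command:
  commands:
    - {"tx": 0, "ty": 0, "tz": 0.01, "twist": 0}
    - {"tx": 0, "ty": 0, "tz": 0.02, "twist": 0}
    - {"tx": 0, "ty": 0, "tz": 0.03, "twist": 0}
    - {"tx": 0, "ty": 0, "tz": 0.04, "twist": 0}
    - {"tx": 0, "ty": 0, "tz": 0.045, "twist": 0}
    - {"tx": 0, "ty": 0, "tz": 0.048, "twist": 0}
    - {"tx": 0, "ty": 0, "tz": 0.048, "twist": 0}
    - {"tx": 0, "ty": 0, "tz": 0.048, "twist": 0}

```text
t: 9.55
eef_pos: [0.5306, 0.0366, 0.0287]
ee_rot: [-3.142, -0.0, 0.035]
force: [-0.1, -0.6, -2.1]
width: 0.051
gripper_force: 22.0
```

arm_command:
  commands:
    - {"tx": 0, "ty": 0, "tz": 0.004, "twist": 0}
    - {"tx": 0, "ty": 0, "tz": 0.007, "twist": 0}
    - {"tx": 0, "ty": 0, "tz": 0.009, "twist": 0}
    - {"tx": 0, "ty": 0, "tz": 0.009, "twist": 0}
    - {"tx": 0, "ty": 0, "tz": 0.009, "twist": 0}
    - {"tx": 0, "ty": 0, "tz": 0.009, "twist": 0}
    - {"tx": 0, "ty": 0, "tz": 0.009, "twist": 0}
    - {"tx": 0, "ty": 0, "tz": 0.009, "twist": 0}

```text
t: 10.22
eef_pos: [0.5307, 0.0367, 0.0266]
ee_rot: [-3.142, -0.0, 0.035]
force: [-2.2, 0.8, 5.3]
width: 0.051
gripper_force: 22.0
```

Contact with the tray; release.

arm_command:
  commands:
    - {"tx": 0, "ty": 0, "tz": 0, "twist": 0}
    - {"tx": 0, "ty": 0, "tz": 0, "twist": 0}
    - {"tx": 0, "ty": 0, "tz": 0, "twist": 0}
    - {"tx": 0, "ty": 0, "tz": 0, "twist": 0}
    - {"tx": 0, "ty": 0, "tz": 0, "twist": 0}
    - {"tx": 0, "ty": 0, "tz": 0, "twist": 0}
    - {"tx": 0, "ty": 0, "tz": 0, "twist": 0}
    - {"tx": 0, "ty": 0, "tz": 0, "twist": 0}
  claw: 1

```text
t: 10.88
eef_pos: [0.5305, 0.0366, 0.0262]
ee_rot: [3.142, 0.0, 0.035]
force: [-0.1, 0.2, -0.2]
width: 0.0873
gripper_force: 0.0
```

arm_command:
  commands:
    - {"tx": 0, "ty": 0, "tz": -0.04, "twist": 0}
    - {"tx": 0, "ty": 0, "tz": -0.1, "twist": 0}
    - {"tx": 0, "ty": 0, "tz": -0.18, "twist": 0}
    - {"tx": 0, "ty": 0, "tz": -0.26, "twist": 0}
    - {"tx": 0, "ty": 0, "tz": -0.32, "twist": 0}
    - {"tx": 0, "ty": 0, "tz": -0.34, "twist": 0}
    - {"tx": 0, "ty": 0, "tz": -0.34, "twist": 0}
    - {"tx": 0, "ty": 0, "tz": -0.34, "twist": 0}

```text
t: 11.55
eef_pos: [0.5304, 0.0366, 0.1113]
ee_rot: [-3.141, -0.0, 0.034]
force: [-0.5, -0.2, -1.5]
width: 0.0876
gripper_force: 0.0
```

```bash
python3 -c "
from h import *
u=np.array([np.cos(.035),np.sin(.035)]);t=np.array([.5307,.0367])-u*.055
go([*t,.049],.035)
im=grab_frame('side');print([ (a['uv'],ray('side',a['uv'],.058)) for a in spot_point('tab','side')[:1]],proj('side',[*t,.058]))
cv2.imwrite('pics/g.png',cv2.resize(im[180:300,150:340,::-1],None,fx=4,fy=4))"
```

```text
t 11.55 at [0.5304 0.0366 0.1113] rot [-3.1412e+00 -3.0000e-04  3.4400e-02] F [-0.5 -0.2 -1.5] w 0.0876 gf 0.0
tx -0.219 ty -0.000 tz 0.249 twist -0.0002
[([308.6, 241.4], array([0.48072379, 0.03777932, 0.058     ]))] [311.47928748 240.67643619]
```

View pics/g.png

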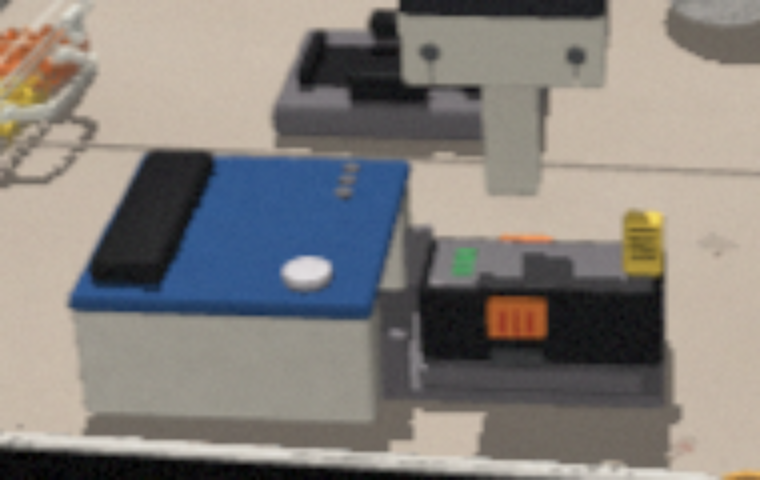

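Pack lies flat on the tray, tab at px (311,241) as predicted. Now to the tab.

arm_command:
  commands:
    - {"tx": -0.12, "ty": 0, "tz": 0, "twist": 0}
    - {"tx": -0.21, "ty": 0, "tz": 0.03, "twist": 0}
    - {"tx": -0.217, "ty": 0, "tz": 0.1, "twist": 0}
    - {"tx": -0.217, "ty": 0, "tz": 0.17, "twist": 0}
    - {"tx": -0.217, "ty": 0, "tz": 0.22, "twist": 0}
    - {"tx": -0.217, "ty": 0, "tz": 0.24, "twist": 0}
    - {"tx": -0.217, "ty": 0, "tz": 0.245, "twist": 0}
    - {"tx": -0.217, "ty": 0, "tz": 0.245, "twist": 0}

```text
t: 12.32
eef_pos: [0.4761, 0.0346, 0.0496]
ee_rot: [3.141, 0.001, 0.035]
force: [-0.1, -1.1, 0.1]
width: 0.0881
gripper_force: 0.0
```

arm_command:
  commands:
    - {"tx": 0, "ty": 0, "tz": 0, "twist": 0}
    - {"tx": 0, "ty": 0, "tz": 0, "twist": 0}
    - {"tx": 0, "ty": 0, "tz": 0, "twist": 0}
    - {"tx": 0, "ty": 0, "tz": 0, "twist": 0}
    - {"tx": 0, "ty": 0, "tz": 0, "twist": 0}
    - {"tx": 0, "ty": 0, "tz": 0, "twist": 0}
    - {"tx": 0, "ty": 0, "tz": 0, "twist": 0}
    - {"tx": 0, "ty": 0, "tz": 0, "twist": 0}
  claw: 0
  grip_force: 15

```text
t: 12.98
eef_pos: [0.4763, 0.0348, 0.0501]
ee_rot: [-3.142, -0.0, 0.035]
force: [0.0, 0.0, 0.6]
width: 0.0401
gripper_force: 0.0
```

arm_command:
  commands:
    - {"tx": 0, "ty": 0, "tz": 0, "twist": 0}
    - {"tx": 0, "ty": 0, "tz": 0, "twist": 0}
    - {"tx": 0, "ty": 0, "tz": 0, "twist": 0}
    - {"tx": 0, "ty": 0, "tz": 0, "twist": 0}
    - {"tx": 0, "ty": 0, "tz": 0, "twist": 0}
    - {"tx": 0, "ty": 0, "tz": 0, "twist": 0}
    - {"tx": 0, "ty": 0, "tz": 0, "twist": 0}
    - {"tx": 0, "ty": 0, "tz": 0, "twist": 0}

```text
t: 13.65
eef_pos: [0.4763, 0.0347, 0.05]
ee_rot: [3.142, 0.0, 0.035]
force: [0.5, 0.4, -1.3]
width: 0.014
gripper_force: 15.0
```

arm_command:
  commands:
    - {"tx": 0.02, "ty": 0, "tz": 0, "twist": 0}
    - {"tx": 0.06, "ty": 0, "tz": 0, "twist": 0}
    - {"tx": 0.1, "ty": 0, "tz": 0, "twist": 0}
    - {"tx": 0.14, "ty": 0, "tz": 0, "twist": 0}
    - {"tx": 0.18, "ty": 0, "tz": 0, "twist": 0}
    - {"tx": 0.22, "ty": 0, "tz": 0, "twist": 0}
    - {"tx": 0.25, "ty": 0, "tz": 0, "twist": 0}
    - {"tx": 0.28, "ty": 0, "tz": 0, "twist": 0}

```text
t: 14.32
eef_pos: [0.5456, 0.0365, 0.05]
ee_rot: [3.141, 0.003, 0.034]
force: [-9.7, 0.2, 10.2]
width: 0.014
gripper_force: 15.0
```

arm_command:
  commands:
    - {"tx": 0.006, "ty": 0, "tz": 0, "twist": 0}
    - {"tx": 0.012, "ty": 0, "tz": 0, "twist": 0}
    - {"tx": 0.018, "ty": 0, "tz": 0, "twist": 0}
    - {"tx": 0.024, "ty": 0, "tz": 0, "twist": 0}
    - {"tx": 0.03, "ty": 0, "tz": 0, "twist": 0}
    - {"tx": 0.036, "ty": 0, "tz": 0, "twist": 0}
    - {"tx": 0.042, "ty": 0, "tz": 0, "twist": 0}
    - {"tx": 0.048, "ty": 0, "tz": 0, "twist": 0}

```text
t: 14.98
eef_pos: [0.5575, 0.0371, 0.05]
ee_rot: [3.141, 0.002, 0.034]
force: [-6.1, 0.1, 7.0]
width: 0.014
gripper_force: 15.0
```

arm_command:
  commands:
    - {"tx": 0.003, "ty": 0, "tz": -0.001, "twist": 0}
    - {"tx": 0.006, "ty": 0, "tz": -0.002, "twist": 0}
    - {"tx": 0.009, "ty": 0, "tz": -0.002, "twist": 0}
    - {"tx": 0.012, "ty": 0, "tz": -0.002, "twist": 0}
    - {"tx": 0.015, "ty": 0, "tz": -0.002, "twist": 0}
    - {"tx": 0.015, "ty": 0, "tz": -0.002, "twist": 0}
    - {"tx": 0.015, "ty": 0, "tz": -0.002, "twist": 0}
    - {"tx": 0.015, "ty": 0, "tz": -0.002, "twist": 0}

```text
t: 15.65
eef_pos: [0.5604, 0.0375, 0.05]
ee_rot: [3.141, 0.003, 0.034]
force: [-7.0, 0.9, 1.7]
width: 0.0143
gripper_force: 15.0
```

arm_command:
  commands:
    - {"tx": 0.003, "ty": 0, "tz": 0, "twist": 0}
    - {"tx": 0.006, "ty": 0, "tz": 0, "twist": 0}
    - {"tx": 0.009, "ty": 0, "tz": 0, "twist": 0}
    - {"tx": 0.012, "ty": 0, "tz": 0, "twist": 0}
    - {"tx": 0.012, "ty": 0, "tz": 0, "twist": 0}
    - {"tx": 0.012, "ty": 0, "tz": 0, "twist": 0}
    - {"tx": 0.012, "ty": 0, "tz": 0, "twist": 0}
    - {"tx": 0.012, "ty": 0, "tz": 0, "twist": 0}

```text
t: 16.32
eef_pos: [0.5606, 0.0374, 0.05]
ee_rot: [3.141, 0.008, 0.034]
force: [-16.7, 5.2, 11.3]
width: 0.0139
gripper_force: 15.0
```

```bash
python3 -c "
from h import *
go([.5605,.0375,.05],.035)
im=grab_frame('side')
cv2.imwrite('pics/i.png',cv2.resize(im[180:300,150:340,::-1],None,fx=4,fy=4))"
```

```text
t 16.32 at [0.5606 0.0374 0.05  ] rot [3.1408 0.0076 0.0337] F [-16.7   5.2  11.3] w 0.0139 gf 15.0
tx -0.000 ty -0.000 tz -0.000 twist -0.0004
```

View pics/i.png

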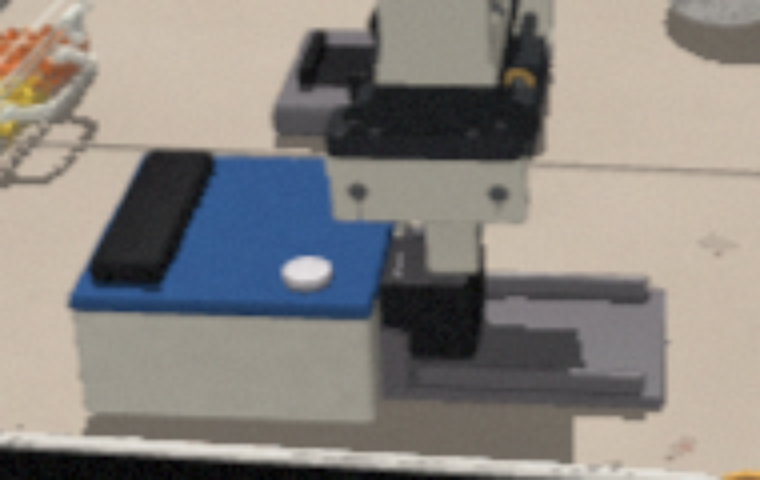

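The pack is in the bay with only the rear showing; position no longer moves while the force grows, so it is at the stop. Relieve, release, retreat up.

arm_command:
  commands:
    - {"tx": -0.005, "ty": 0, "tz": 0, "twist": 0}
    - {"tx": -0.01, "ty": 0, "tz": 0, "twist": 0}
    - {"tx": -0.014, "ty": 0, "tz": 0, "twist": 0}
    - {"tx": -0.014, "ty": 0, "tz": 0, "twist": 0}
    - {"tx": -0.014, "ty": 0, "tz": 0, "twist": 0}
    - {"tx": -0.014, "ty": 0, "tz": 0, "twist": 0}
    - {"tx": -0.014, "ty": 0, "tz": 0, "twist": 0}
    - {"tx": -0.014, "ty": 0, "tz": 0, "twist": 0}

```text
t: 17.03
eef_pos: [0.5606, 0.0375, 0.0501]
ee_rot: [3.141, 0.002, 0.034]
force: [-4.6, 1.2, -1.1]
width: 0.0136
gripper_force: 15.0
```

arm_command:
  commands:
    - {"tx": 0, "ty": 0, "tz": 0, "twist": 0}
    - {"tx": 0, "ty": 0, "tz": 0, "twist": 0}
    - {"tx": 0, "ty": 0, "tz": 0, "twist": 0}
    - {"tx": 0, "ty": 0, "tz": 0, "twist": 0}
    - {"tx": 0, "ty": 0, "tz": 0, "twist": 0}
    - {"tx": 0, "ty": 0, "tz": 0, "twist": 0}
    - {"tx": 0, "ty": 0, "tz": 0, "twist": 0}
    - {"tx": 0, "ty": 0, "tz": 0, "twist": 0}
  claw: 0.6

```text
t: 17.7
eef_pos: [0.5616, 0.0377, 0.0506]
ee_rot: [-3.142, -0.0, 0.035]
force: [0.2, -0.4, -1.7]
width: 0.0521
gripper_force: 0.0
```

arm_command:
  commands:
    - {"tx": 0, "ty": 0, "tz": -0.04, "twist": 0}
    - {"tx": 0, "ty": 0, "tz": -0.12, "twist": 0}
    - {"tx": -0.05, "ty": 0, "tz": -0.24, "twist": 0}
    - {"tx": -0.15, "ty": 0, "tz": -0.36, "twist": 0}
    - {"tx": -0.25, "ty": 0, "tz": -0.44, "twist": 0}
    - {"tx": -0.3, "ty": 0, "tz": -0.48, "twist": 0}
    - {"tx": -0.3, "ty": 0, "tz": -0.48, "twist": 0}
    - {"tx": -0.3, "ty": 0, "tz": -0.48, "twist": 0}

```text
t: 18.37
eef_pos: [0.4868, 0.0354, 0.1723]
ee_rot: [-3.14, -0.003, 0.035]
force: [0.7, 0.4, 0.4]
width: 0.0525
gripper_force: 0.0
```

```bash
python3 -c "
from h import *
im=grab_frame('side')
print([ (a['uv'],ray('side',a['uv'],.058)) for a in spot_point('tab','side')[:1]],proj('side',[.5606,.0375,.058]))
cv2.imwrite('pics/j.png',cv2.resize(im[180:300,150:340,::-1],None,fx=4,fy=4))"
```

```text
[([263.7, 237.7], array([0.56277119, 0.03201567, 0.058     ]))] [264.46177113 239.27858977]
```

View pics/j.png

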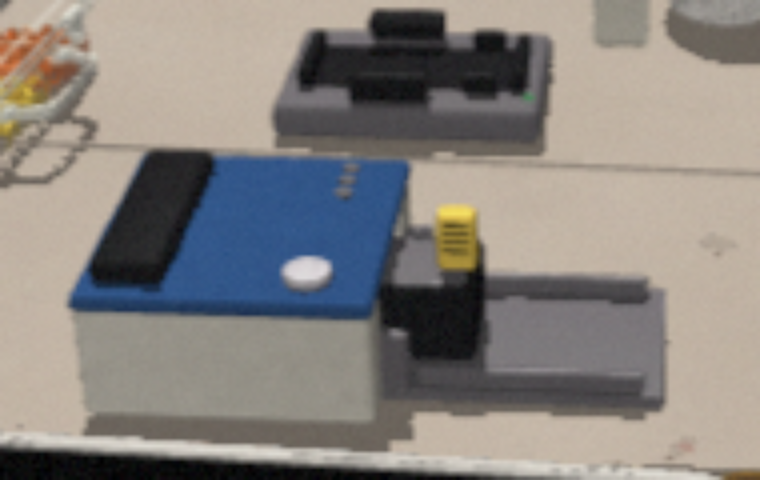

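The pack sits upright in the bay, with the tab at px (264,239) outside the mouth where it should be, and the gripper is clear. Handing in.

```bash
python3 -c "
from station import *
print(job_done())"
```

```text
the job is handed in; nothing more can be done
None
```

I lifted the battery pack off the charger by its side buttons, set it on the tray and let go. I then slid it contacts first against the bay's hard stop and handed the job in at about 18 s. The last picture shows it upright in the bay with the gripper clear, and no verdict came back on hand-in.

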